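Hold a heat sink over the air blow-off nozzle

TASK

Open the air valve half way, to 45 degrees from closed. Then pick up the finned heat sink, carry it over the top of the screwdriver rack without knocking the rack, and finish still holding it in the gripper: level, about 10 mm above the flat blow-off nozzle, centred over it with its long side along the slot, and without ever letting the heat sink touch the air station. Leave the other loose things where they are.

Things in the scene. Friction and masses are not known exactly. Their poses are not given: they have to be found in the camera images.
- station: Air blow-off station fixed to the bench: steel base plate 80 x 300 x 8 mm with a steel pipe along its y axis at 42 mm height. Origin on the bench under the valve stem; z up; the flat nozzle stands at local (0, 150) mm. The brass ball valve (17 mm radius, under the lever) has its stem on the local z axis. The pipe and brass valve parts rise to 59 mm, a thin 8 mm radius stem to 78 mm.
- nozzle_lip (a point): Centre of the top face of the aluminium flat nozzle, 120 mm above the bench. Same axes as the station. The nozzle head is 60 mm long along x (the slot runs along x) and 12 mm wide along y at the lip, 22 mm wide from 16 mm below it.
- valve (a joint): Angle of the valve lever in rad: 0 = closed (lever square to the pipe, pointing along the station's -x), 1.571 = fully open (lever along the pipe, pointing along the station's -y, away from the nozzle); half open = 0.785. It grows counterclockwise seen from above. It stays where it is left; turning takes about 0.12 N m. Starts nearly closed.
- lever_grip (a point): Middle of the black plastic sleeve of the valve lever, 78 mm from the stem axis and 85 mm above the bench. The sleeve is 70 mm long (40 to 110 mm from the stem axis), 14 mm wide and 12 mm high; its own x axis runs along the lever from the free end to the stem. Only the base plate and the bench lie beneath it when the lever is up to half open.
- heatsink: Loose aluminium heat sink with a flat top and six lengthwise fins below, lying fins down on the rubber mat: 90 mm long (x), 40 mm wide (y), 30 mm high, 0.1 to 0.2 kg. Origin at the centre of its underside (the fin tips), z up. Grip it across its 40 mm width.
- rack: Fixed screwdriver rack between the mat and the station: wooden block 300 mm long (x), 50 mm wide (y), 60 mm high, with six upright screwdriver handles, tops at 150 mm. Origin at the centre of the underside.
- mat: Fixed black rubber mat, 320 (x) x 180 (y) x 3 mm; the heat sink and the transformer lie on it. Origin at the centre of its underside.
- transformer: Loose small transformer on the mat, a nearly cubic 50 x 52 x 42 mm block of dark steel and copper; leave it alone. Origin at the centre of its underside.
- bin: Loose blue open parts bin, 70 x 110 x 60 mm, beyond the rack; leave it alone. Origin at the centre of its underside.
- bottle: Loose white plastic bottle, 70 mm diameter, 190 mm high, beyond the station; leave it alone. Origin at the centre of its underside.
- tape: Loose black roll of tape lying flat, 90 mm diameter, 24 mm high, near the robot on the left; leave it alone. Origin at the centre of its underside.
Mind the look-alikes: they are no part of the job. Several things look just like the heatsink: the one meant starts farthest to the robot's left.

How it is judged:
By the outcome, as a careful person would: the job done as asked, in the order asked, and still so for the second after the job is handed in, while the arm keeps its last pose, push and grip.
It also fails if it takes over 64 s, if anything falls off the work surface, if the arm or the gripper's body presses on something with over 40 N, if the wrist force passes 120 N, or if a joint passes its speed limit or range.

ROBOT

A 6-joint arm with a two-finger parallel gripper is mounted at the origin on the work surface. World frame = base frame: x ahead of the robot, y to its left, z up, the work surface at z = 0. Lengths are in m, angles in rad, forces in N, time in s.
With the tool pointing down it reaches from about 0.375 to 0.75 m from the base axis. Payload 9 kg.
Tool frame: the origin (TCP) lies at the very end of the fingers, on their centre line; the grasp point (between the pads) lies 19 mm behind it; x points along the fingers, z is the direction in which the jaws open and shut, and the axes are right-handed (so a half turn about x gives the same grasp; the last joint's range is limited). The gripper opens to 85 mm and grips with 20 to 120 N. Pads are 22 mm wide; open, the fingers measure 114 mm over their backs; the gripper's body (76 mm by 85 mm) begins 54 mm behind the grasp point. The pads swing forward as they close: fully open they stand 13 mm farther back than shut.
Start: joints at [0.905, 0.104, 0.097, 1.564, 0, 1.353], TCP at [0.26, 0.541, 0.231] pointing down, gripper open.
Joint ranges: [-2.99, 2.99], [-0.84, 1.86], [-1.1, 1.16], [-1.84, 2.11], [-1.51, 1.56], [-3.14, 3.14]. Speed limits (rad/s): [2.22, 2.22, 2.57, 3.14, 3.14, 3.14].

INTERFACE

Orientations are given as a unit quaternion [x, y, z, w].
In Python, from cell import ctrl, optics, job gives the robot as it stands.
- The arm moves only by the tool send_rows, never from a script. Its argument "steps" is a list of rows, each an object with "hand": the closure in counts, from 0 (fully open) to 255 (shut); "xyz": the shift along the tool's x, y, z in m, a list of three; "turn": the turn about the tool's x in degrees. A call has exactly 10 rows; each row is the pose to reach, as a shift and turn from the pose measured when the call began, along the tool's axes at that moment; what a row does not reach only later rows make up. A row lasts 1/12 s, in which the tool goes at most 41.7 mm and 7.16 degrees, less where a joint would pass 70% of its speed; a pose out of reach is approached as far as the arm can. A call with a gripper value outside its range is refused whole. The fingers move at their own pace and stop on an object; the grip force is fixed at half the most. Time passes only in rows, so rows that repeat a pose let the fingers close, or fill a call up. It gives the time, the measured TCP pose, the force and the opening at its end, in the units of the state.
- ctrl.read_state(): the state, without advancing time (a new reading comes with each control period).
- optics.snapshot(name): name is "scene" or "top"; returns the picture (480x640x3 uint8, blue, green, red); there is no depth.
- optics.camera_info(name): a dict with "fx", "fy", "cx", "cy" (pixels), "R" (3x3) and "t" (3): a world point X has camera coordinates R X + t. Camera axes: x right, y down, z forward; pixel columns grow to the right and rows downward; lengths in m; the calibration is good to about 2 mm. A picture is of the moment at which its call begins. camera_info takes no time and is no camera call.
- job.finish_job(): hands the job in, once; it reports no verdict.
Trained networks look in the newest picture that a camera, given by its name, has taken for a name from the list of things; names that differ only in an ending like _2 or _b are one class to them, and where a whole thing is asked for, a point or a joint stands for the part that bears it (a point fixed in the world has none). Each returns a list of dicts, best first, with "score" (0 to 1); they miss things now and then, are a little off and sometimes report something else, mostly with a low value. They report only what shows in the picture. A call takes as long as a camera call. They do not tell look-alikes from the thing itself.
- optics.search_frame(camera, query): "position" ([row, column] in pixels, amid what is visible of it).
The state is a dict: "clock": time; "joint_pos": joint angles; "qd": joint speeds; "tau": joint torques, N m; "eef_pos": TCP position; "tcp_rot": TCP orientation; "ft_force": force on the tool from outside, world axes, zero at the start; "ft_torque": the same for the moment, N m; "grip_width": opening from 0.0 (shut) to 1.0 (fully open).
Only numpy, scipy, OpenCV 4.12 (cv2) and the standard library are available. Lean on these libraries where they do the work, as an engineer would, in place of code of your own. Each camera call takes 0.05 s, during which the arm holds its last target. There are 200 camera calls.

## Working session

There is one attempt and no reset: what is moved stays moved. The work goes in short steps, Python scripts to look and compute and a tool call to move; the robot and the scene stay as the last step left them, time stands still between calls to the robot, and variables do not carry over. Pictures are saved under pics/ and viewed, about 8 in all and at most 12, crops included, and the job is handed in when it is done.

Besides the shell and the picture viewer there is one more tool, called as name(argument=value, ...) on one line, values as JSON. send_rows: Moves the arm, as the interface text tells. Its arguments: {"type":"object","properties":{"steps":{"type":"array","items":{"type":"object","properties":{"hand":{"type":"number"},"xyz":{"type":"array","items":{"type":"number"}},"turn":{"type":"number"}}}}},"required":["steps"]}

```bash
mkdir -p pics; ls
python3 - <<'E'
from cell import ctrl, optics, job
import cv2
for n in ("scene","top"):
    cv2.imwrite(f"pics/{n}0.png",optics.snapshot(n))
    i=optics.camera_info(n); print(n,i)
    for q in ("heatsink","lever_grip","nozzle_lip","station","rack","transformer","mat"):
        try: print(q,[([round(float(v)) for v in d["position"]],round(float(d["score"]),2)) for d in optics.search_frame(n,q)])
        except Exception as e: print(q,e)
print(ctrl.read_state())
E
```

```text
pics
scene {'fx': 512.5780293092039, 'fy': 512.5780293092039, 'cx': 318.16046531161004, 'cy': 232.7489081280713, 'R': array([[-0.40217743,  0.91554329, -0.00581366],
       [ 0.51567207,  0.22126706, -0.82772169],
       [-0.75652867, -0.33588892, -0.56110873]]), 't': array([ 0.26796293, -0.16009206,  1.76276731])}
heatsink [([215, 197], 0.91), ([224, 256], 0.77), ([190, 257], 0.59)]
lever_grip [([258, 383], 0.46)]
nozzle_lip [([294, 409], 0.8)]
station [([296, 406], 0.64)]
rack [([242, 297], 0.69)]
transformer [([247, 224], 0.79)]
mat [([252, 238], 0.71), ([241, 297], 0.44)]
top {'fx': 433.7716149434692, 'fy': 433.7716149434692, 'cx': 321.1492543245966, 'cy': 232.81625748587717, 'R': array([[ 1.21297489e-02, -9.99926328e-01, -4.56872289e-04],
       [-9.87366427e-01, -1.19051955e-02, -1.58005714e-01],
       [ 1.57988634e-01,  2.36767000e-03, -9.87438092e-01]]), 't': array([-0.08813627,  0.53004825,  1.1980048 ])}
heatsink [([263, 464], 0.84), ([337, 436], 0.78), ([222, 402], 0.61)]
lever_grip [([238, 250], 0.56)]
nozzle_lip [([224, 235], 0.73), ([271, 403], 0.71)]
station [([227, 238], 0.56)]
rack [([243, 337], 0.7)]
transformer [([219, 407], 0.91)]
mat [([245, 391], 0.92)]
{'clock': 0.8, 'joint_pos': array([ 9.05307240e-01,  1.04114741e-01,  9.73054328e-02,  1.56391755e+00,
       -1.13969588e-05,  1.35311703e+00]), 'qd': array([-0.00054318, -0.00154764,  0.00115069, -0.00018271,  0.00229945,
       -0.00048898]), 'tau': array([-3.06317394e-03, -5.56704783e+01,  5.03757548e+01, -5.82898065e-05,
       -3.20682011e-04,  2.52460035e-05]), 'eef_pos': array([0.25979361, 0.54086542, 0.23132504]), 'tcp_rot': array([-0.37649507,  0.5985138 ,  0.37650405,  0.59856277]), 'ft_force': array([-0.05347726,  0.450778  , -0.1620808 ]), 'ft_torque': array([ 0.04021459, -0.02841145,  0.00404969]), 'grip_width': 1.0033853657690377}
```

View pics/top0.png

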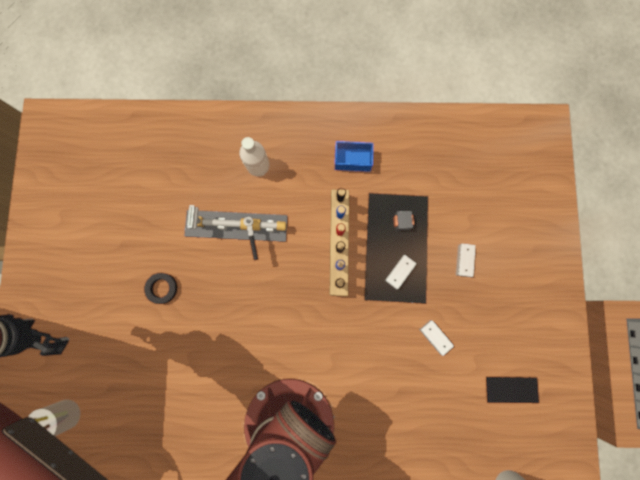

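View pics/scene0.png

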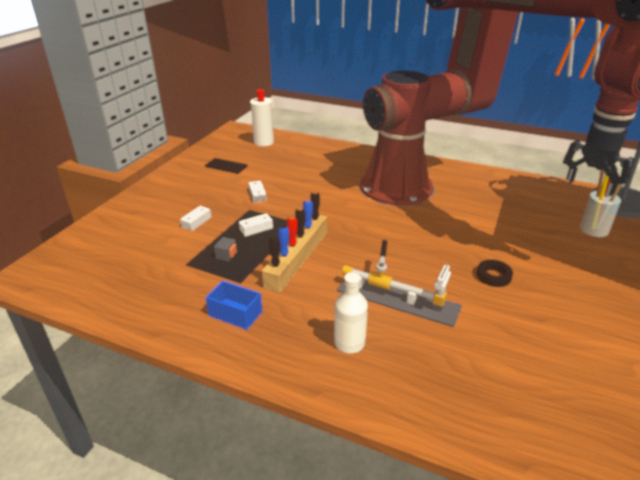

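The top view shows three white heat-sink look-alikes at (row, col) (271,402) on the mat, (260,467) to the right of it, and (338,437) near the robot. Left is the smaller column, so I choose (271,402), which is also the one on the mat. The station plate spans cols 187–287, with the nozzle at col ~192 and the lever pointing down from (222,249). I'll check these in close crops.

```bash
cat > h.py <<'E'
import numpy as np, cv2
from cell import ctrl, optics
def proj(n,P):
    i=optics.camera_info(n); c=np.atleast_2d(P)@i["R"].T+i["t"]
    return np.c_[c[:,0]/c[:,2]*i["fx"]+i["cx"], c[:,1]/c[:,2]*i["fy"]+i["cy"]]   # col,row
def back(n,col,row,z):
    i=optics.camera_info(n); d=i["R"].T@np.array([(col-i["cx"])/i["fx"],(row-i["cy"])/i["fy"],1]); o=-i["R"].T@i["t"]
    return o+d*(z-o[2])/d[2]
E
python3 - <<'E'
from h import *
t=cv2.imread("pics/top0.png"); s=cv2.imread("pics/scene0.png")
# top crop cols 180-430, rows 180-310
c=cv2.resize(t[180:310,180:440],None,fx=3,fy=3,interpolation=cv2.INTER_CUBIC)
d=cv2.resize(s[230:330,330:470],None,fx=5.5,fy=5.5,interpolation=cv2.INTER_CUBIC)
cv2.imwrite("pics/c1.png",c); cv2.imwrite("pics/c2.png",d)
g=cv2.cvtColor(t,cv2.COLOR_BGR2GRAY)
m=np.zeros_like(g); m[245:300,378:424]=(g[245:300,378:424]>140)
# mat region
k,_=cv2.findContours(m,cv2.RETR_EXTERNAL,cv2.CHAIN_APPROX_NONE)
k=max(k,key=cv2.contourArea); r=cv2.minAreaRect(k); print(r)
B=[back("top",*p,0.033) for p in cv2.boxPoints(r)]; B=np.array(B); print(B.round(4)); print(B.mean(0), np.linalg.norm(np.diff(B,axis=0),axis=1))
for n,col,row,z in (("top",192,219,.12),("top",249,221,.078),("top",271.,402,.03)): print(back(n,col,row,z))
E
```

```text
((400.4703063964844, 271.4783935546875), (15.733592987060547, 32.71704864501953), 36.02737045288086)
[[ 0.3992 -0.2626  0.033 ]
 [ 0.4752 -0.3184  0.033 ]
 [ 0.4491 -0.3542  0.033 ]
 [ 0.3737 -0.2982  0.033 ]]
[ 0.42428448 -0.30836528  0.033     ] [0.09425516 0.04425028 0.09394133]
[0.55207665 0.26609091 0.12      ]
[0.55626451 0.11970249 0.078     ]
[0.06575568 0.04894476 0.03      ]
```

View pics/c1.png

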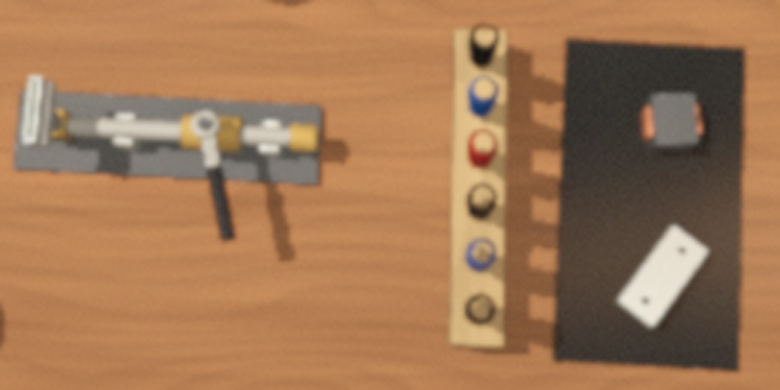

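View pics/c2.png

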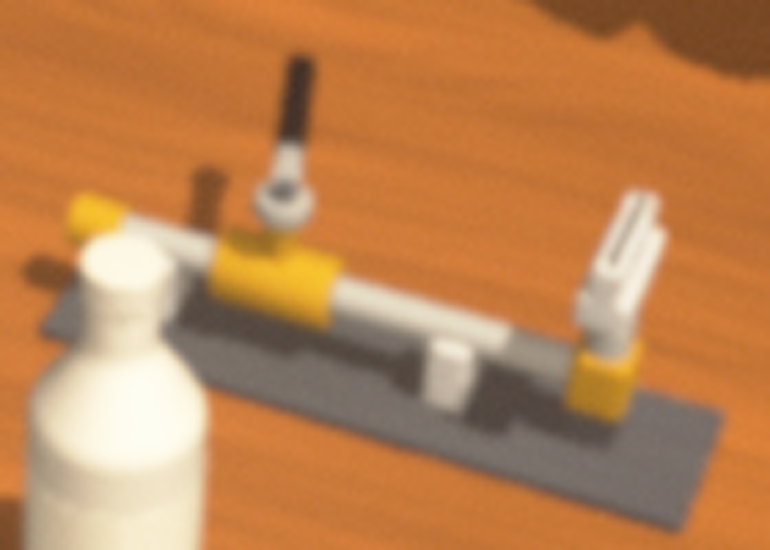

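```bash
cat > fit.py <<'E'
from h import *
from scipy.optimize import least_squares
T=lambda x,y:((x+.5)/3-.5+180,(y+.5)/3-.5+180)
S=lambda x,y:((x+.5)/5.5-.5+330,(y+.5)/5.5-.5+230)
def loc(p):
    x,y,a,off,v=p; c=.15*0+off; L=lambda r:(-r*np.cos(v),-r*np.sin(v),.085)
    return [("top",(-.04,c+.15,.008),T(15,169)),("top",(-.04,c-.15,.008),T(320,185)),("top",(.04,c-.15,.008),T(323,105)),
     ("top",(0,.15,.12),T(33,109)),("top",(0,0,.085),T(206,122)),("top",L(.11),T(229,239)),
     ("scene",(.04,c+.15,.008),S(680,528)),("scene",(-.04,c+.15,.008),S(720,412)),
     ("scene",(-.03,.15,.12),S(645,191)),("scene",(.03,.15,.12),S(606,272)),("scene",(0,0,.085),S(285,194)),("scene",L(.11),S(301,57))]
def res(p):
    x,y,a=p[:3]; c,s=np.cos(a),np.sin(a)
    return np.concatenate([proj(n,(x+c*l[0]-s*l[1],y+s*l[0]+c*l[1],l[2]))[0]-px for n,l,px in loc(p)])
r=least_squares(res,[.55,.12,0,.04,.1],loss="soft_l1")
print(r.x.round(4),np.degrees(r.x[2]),np.degrees(r.x[4])); print(res(r.x).reshape(-1,2).round(1).tolist())
x,y,a=r.x[:3]; print("lip",x-np.sin(a)*.15,y+np.cos(a)*.15)
v=a+r.x[4]; print("grip",x-.078*np.cos(v),y-.078*np.sin(v))
E
python3 fit.py
```

```text
[ 0.5546  0.12   -0.0449  0.0484  0.2791] -2.570559811931897 15.993523373995073
[[-0.3, -0.4], [-0.1, -0.0], [0.8, -0.1], [0.2, -0.4], [0.1, 0.8], [0.3, 0.4], [-0.1, -0.9], [0.8, -0.6], [-0.0, 0.2], [0.2, 0.1], [-0.3, 1.4], [0.1, 0.9]]
lip 0.5613288256278316 0.269803924546326
grip 0.47873210559714785 0.10184811698946745
```

```bash
cat > plan.py <<'E'
from h import *
from scipy.spatial.transform import Rotation as Ro
def plan(p,yaw,st=None):
    "world TCP target + jaw-axis yaw (deg, mod 180) -> tool shift (m), turn (deg), predicted j6"
    st=st or ctrl.read_state(); R=Ro.from_quat(st["tcp_rot"]).as_matrix(); z=R[:,2]
    now=np.degrees(np.arctan2(z[1],z[0])); sh=R.T@(np.array(p)-st["eef_pos"]); j=st["joint_pos"]
    dj1=np.arctan2(p[1],p[0])-j[0]; out=[]
    for k in (0,180,-180):
        t=-((yaw+k-now+180)%360-180) if k==0 else t0+k
        if k==0:t0=t
        out.append((round(t,1),"j6",round(j[5]+np.radians(t)+dj1,2)))
    return sh.round(4),now.round(1),out
E
python3 - <<'E'
from plan import *
R=Ro.from_quat(ctrl.read_state()["tcp_rot"]).as_matrix(); print(R.round(3))
print(plan((.479,.102,.16),103.4)); print(plan((.479,.102,.066),103.4))
E
```

```text
[[ 0.    -0.901  0.433]
 [ 0.     0.433  0.901]
 [-1.    -0.     0.   ]]
(array([ 0.0713, -0.3876, -0.3007]), np.float64(64.3), [(np.float64(-39.1), 'j6', np.float64(-0.02)), (np.float64(140.9), 'j6', np.float64(3.12)), (np.float64(-219.1), 'j6', np.float64(-3.17))])
(array([ 0.1653, -0.3876, -0.3007]), np.float64(64.3), [(np.float64(-39.1), 'j6', np.float64(-0.02)), (np.float64(140.9), 'j6', np.float64(3.12)), (np.float64(-219.1), 'j6', np.float64(-3.17))])
```

send_rows(steps=[{"hand": 0,"xyz": [0.007,-0.032,-0.025],"turn": -5},{"hand": 0,"xyz": [0.014,-0.064,-0.05],"turn": -10},{"hand": 0,"xyz": [0.02,-0.096,-0.075],"turn": -15},{"hand": 0,"xyz": [0.027,-0.128,-0.1],"turn": -20},{"hand": 0,"xyz": [0.034,-0.16,-0.125],"turn": -25},{"hand": 0,"xyz": [0.04,-0.192,-0.15],"turn": -30},{"hand": 0,"xyz": [0.047,-0.224,-0.175],"turn": -35},{"hand": 0,"xyz": [0.054,-0.256,-0.2],"turn": -39},{"hand": 0,"xyz": [0.06,-0.288,-0.225],"turn": -39},{"hand": 0,"xyz": [0.065,-0.32,-0.25],"turn": -39}])

```text
clock: 1.63
eef_pos: [0.4404, 0.1751, 0.1661]
tcp_rot: [0.555, -0.438, -0.555, -0.439]
ft_force: [1.0, 0.6, -0.8]
grip_width: 0.998
```

Run:
```python
from plan import *
print(plan((.479,.102,.16),103.4)); print(plan((.479,.102,.066),103.4))
```

```text
(array([ 0.0061, -0.0206, -0.08  ]), np.float64(103.4), [(np.float64(-0.0), 'j6', np.float64(-0.02)), (np.float64(180.0), 'j6', np.float64(3.12)), (np.float64(-180.0), 'j6', np.float64(-3.17))])
(array([ 0.1001, -0.0206, -0.08  ]), np.float64(103.4), [(np.float64(-0.0), 'j6', np.float64(-0.02)), (np.float64(180.0), 'j6', np.float64(3.12)), (np.float64(-180.0), 'j6', np.float64(-3.17))])
```

send_rows(steps=[{"hand": 0,"xyz": [0.004,-0.01,-0.035],"turn": 0},{"hand": 0,"xyz": [0.006,-0.0206,-0.065],"turn": 0},{"hand": 0,"xyz": [0.006,-0.0206,-0.08],"turn": 0},{"hand": 0,"xyz": [0.006,-0.0206,-0.08],"turn": 0},{"hand": 0,"xyz": [0.03,-0.0206,-0.08],"turn": 0},{"hand": 0,"xyz": [0.055,-0.0206,-0.08],"turn": 0},{"hand": 0,"xyz": [0.08,-0.0206,-0.08],"turn": 0},{"hand": 0,"xyz": [0.1,-0.0206,-0.08],"turn": 0},{"hand": 0,"xyz": [0.1,-0.0206,-0.08],"turn": 0},{"hand": 0,"xyz": [0.1,-0.0206,-0.08],"turn": 0}])

```text
clock: 2.47
eef_pos: [0.4781, 0.1027, 0.0658]
tcp_rot: [-0.555, 0.438, 0.555, 0.438]
ft_force: [0.1, -0.9, 0.8]
grip_width: 0.999
```

Run:
```python
from plan import *
cv2.imwrite("pics/s1.png",cv2.resize(optics.snapshot("scene")[190:330,310:480],None,fx=4.5,fy=4,interpolation=cv2.INTER_CUBIC))
st=ctrl.read_state(); print(st["eef_pos"]); print(Ro.from_quat(st["tcp_rot"]).as_matrix().round(3))
```

```text
[0.47912049 0.10257687 0.06712296]
[[ 0.001 -0.973 -0.232]
 [ 0.    -0.232  0.973]
 [-1.    -0.001  0.   ]]
```

View pics/s1.png

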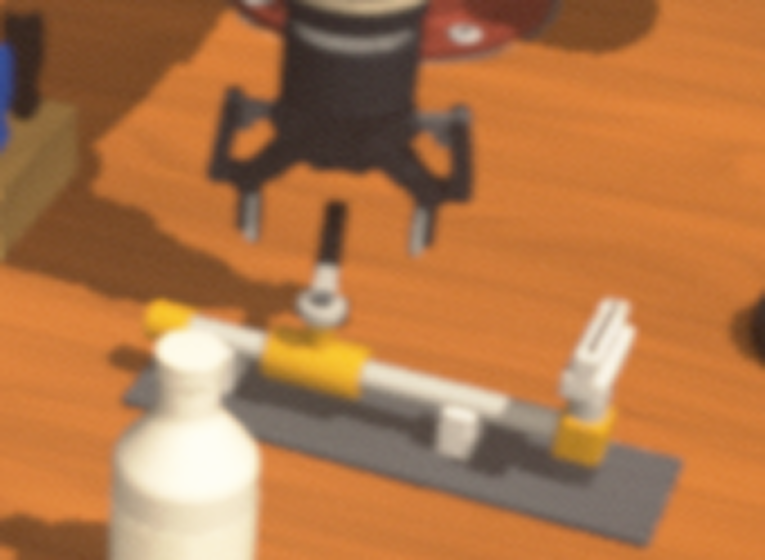

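The picture shows the lever sleeve at about (235,335) in the crop, centred between the open fingers at (225,250) and (230,425). Closing on it.

send_rows(steps=[{"hand": 120,"xyz": [0,0,0],"turn": 0},{"hand": 200,"xyz": [0,0,0],"turn": 0},{"hand": 255,"xyz": [0,0,0],"turn": 0},{"hand": 255,"xyz": [0,0,0],"turn": 0},{"hand": 255,"xyz": [0,0,0],"turn": 0},{"hand": 255,"xyz": [0,0,0],"turn": 0},{"hand": 255,"xyz": [0,0,0],"turn": 0},{"hand": 255,"xyz": [0,0,0],"turn": 0},{"hand": 255,"xyz": [0,0,0],"turn": 0},{"hand": 255,"xyz": [0,0,0],"turn": 0}])

```text
clock: 3.35
eef_pos: [0.4793, 0.1025, 0.0675]
tcp_rot: [0.555, -0.438, -0.555, -0.439]
ft_force: [-2.0, -1.3, 5.1]
grip_width: 0.149
```

Run:
```python
from plan import *
st=ctrl.read_state(); R=Ro.from_quat(st["tcp_rot"]).as_matrix()
print(st["eef_pos"],st["grip_width"],st["ft_force"],st["ft_torque"])
stem=np.array([.5546,.12]); d=st["eef_pos"][:2]-stem; r=np.hypot(*d); a0=np.arctan2(*d[::-1])
print("r",r,"lever",np.degrees(a0)%360-180+2.57)
dA=np.radians(45-2.57+180)-a0%(2*np.pi); print(np.degrees(dA))
for f in np.arange(1,11)/10:
    a=a0+f*dA; p=np.r_[stem+r*np.array([np.cos(a),np.sin(a)]),st["eef_pos"][2]]
    print((R.T@(p-st["eef_pos"])).round(4),-np.degrees(f*dA).round(1))
```

```text
[0.47927783 0.10246936 0.06746192] 0.14943243940734144 [-1.99484588 -1.30854392  5.05540896] [-0.17190379  0.2898593  -0.08914674]
r 0.07733532235719959 lever 15.671895809113444
29.328104190886553
[ 0.     -0.0001 -0.004 ] -2.9
[ 0.     -0.0004 -0.0079] -5.9
[ 0.     -0.0008 -0.0118] -8.8
[ 0.     -0.0015 -0.0157] -11.7
[ 0.     -0.0024 -0.0196] -14.7
[ 0.     -0.0035 -0.0234] -17.6
[ 0.     -0.0048 -0.0271] -20.5
[ 0.     -0.0062 -0.0308] -23.5
[ 0.     -0.0079 -0.0344] -26.4
[ 0.     -0.0097 -0.0379] -29.3
```

send_rows(steps=[{"hand": 255,"xyz": [0,-0.0002,-0.005],"turn": -3.7},{"hand": 255,"xyz": [0,-0.0006,-0.0099],"turn": -7.3},{"hand": 255,"xyz": [0,-0.0014,-0.0147],"turn": -11},{"hand": 255,"xyz": [0,-0.0024,-0.0196],"turn": -14.7},{"hand": 255,"xyz": [0,-0.0038,-0.0243],"turn": -18.3},{"hand": 255,"xyz": [0,-0.0055,-0.0289],"turn": -22},{"hand": 255,"xyz": [0,-0.0075,-0.0335],"turn": -25.7},{"hand": 255,"xyz": [0,-0.0097,-0.0379],"turn": -29.3},{"hand": 255,"xyz": [0,-0.0097,-0.0379],"turn": -29.3},{"hand": 255,"xyz": [0,-0.0097,-0.0379],"turn": -29.3}])

```text
clock: 4.18
eef_pos: [0.4976, 0.0678, 0.0675]
tcp_rot: [0.648, -0.284, -0.647, -0.285]
ft_force: [0.1, -1.4, 2.1]
grip_width: 0.152
```

Run:
```python
from plan import *
st=ctrl.read_state(); R=Ro.from_quat(st["tcp_rot"]).as_matrix(); z=R[:,2]
print(st["eef_pos"],st["grip_width"],st["ft_force"],st["ft_torque"])
d=st["eef_pos"][:2]-np.array([.5546,.12]); print(np.hypot(*d),"lever",np.degrees(np.arctan2(*d[::-1]))+180+2.57,"jaw",np.degrees(np.arctan2(z[1],z[0]))-90+2.57)
```

```text
[0.49762302 0.06778603 0.06751938] 0.15207580514711577 [ 0.10971371 -1.38175704  2.08307276] [-0.08827222  0.04568233  0.10568649]
0.07728307915891079 lever 45.07229093983876 jaw 45.15626482531284
```

Lever gripped and turned to ~45° by arm kinematics. Release and lift.

send_rows(steps=[{"hand": 150,"xyz": [0,0,0],"turn": 0},{"hand": 60,"xyz": [0,0,0],"turn": 0},{"hand": 0,"xyz": [0,0,0],"turn": 0},{"hand": 0,"xyz": [0,0,0],"turn": 0},{"hand": 0,"xyz": [0,0,0],"turn": 0},{"hand": 0,"xyz": [-0.03,0,0],"turn": 0},{"hand": 0,"xyz": [-0.07,0,0],"turn": 0},{"hand": 0,"xyz": [-0.11,0,0],"turn": 0},{"hand": 0,"xyz": [-0.15,0,0],"turn": 0},{"hand": 0,"xyz": [-0.185,0,0],"turn": 0}])

```text
clock: 5.02
eef_pos: [0.4973, 0.0678, 0.2552]
tcp_rot: [0.648, -0.284, -0.646, -0.285]
ft_force: [1.0, 0.0, 0.2]
grip_width: 0.998
```

Run:
```python
from plan import *
print(ctrl.read_state()["eef_pos"]); print(plan((.424,-.308,.26),53.7))
```

```text
[0.49725384 0.06784921 0.2552438 ]
(array([-0.0049,  0.3082, -0.2272]), np.float64(132.6), [(np.float64(78.9), 'j6', np.float64(0.01)), (np.float64(258.9), 'j6', np.float64(3.15)), (np.float64(-101.1), 'j6', np.float64(-3.14))])
```

send_rows(steps=[{"hand": 0,"xyz": [-0.005,0.026,-0.019],"turn": 6.6},{"hand": 0,"xyz": [-0.005,0.052,-0.038],"turn": 13.2},{"hand": 0,"xyz": [-0.005,0.078,-0.057],"turn": 19.8},{"hand": 0,"xyz": [-0.005,0.104,-0.076],"turn": 26.4},{"hand": 0,"xyz": [-0.005,0.13,-0.095],"turn": 33},{"hand": 0,"xyz": [-0.005,0.156,-0.114],"turn": 39.6},{"hand": 0,"xyz": [-0.005,0.182,-0.133],"turn": 46.2},{"hand": 0,"xyz": [-0.005,0.208,-0.152],"turn": 52.8},{"hand": 0,"xyz": [-0.005,0.234,-0.171],"turn": 59.4},{"hand": 0,"xyz": [-0.005,0.26,-0.19],"turn": 66}])

```text
clock: 5.85
eef_pos: [0.4337, -0.2495, 0.2602]
tcp_rot: [-0.387, 0.591, 0.386, 0.593]
ft_force: [0.2, 0.8, 1.3]
grip_width: 1.0
```

Run:
```python
from plan import *
print(plan((.424,-.308,.14),53.7))
c=optics.snapshot("top")[190:310,170:330]; cv2.imwrite("pics/t2.png",cv2.resize(c,None,fx=5,fy=5,interpolation=cv2.INTER_CUBIC))
print(optics.camera_info("top")["t"])
```

```text
(array([ 0.1201, -0.0143, -0.0576]), np.float64(66.2), [(np.float64(12.5), 'j6', np.float64(0.01)), (np.float64(192.5), 'j6', np.float64(3.15)), (np.float64(-167.5), 'j6', np.float64(-3.14))])
[-0.08813627  0.53004825  1.1980048 ]
```

View pics/t2.png

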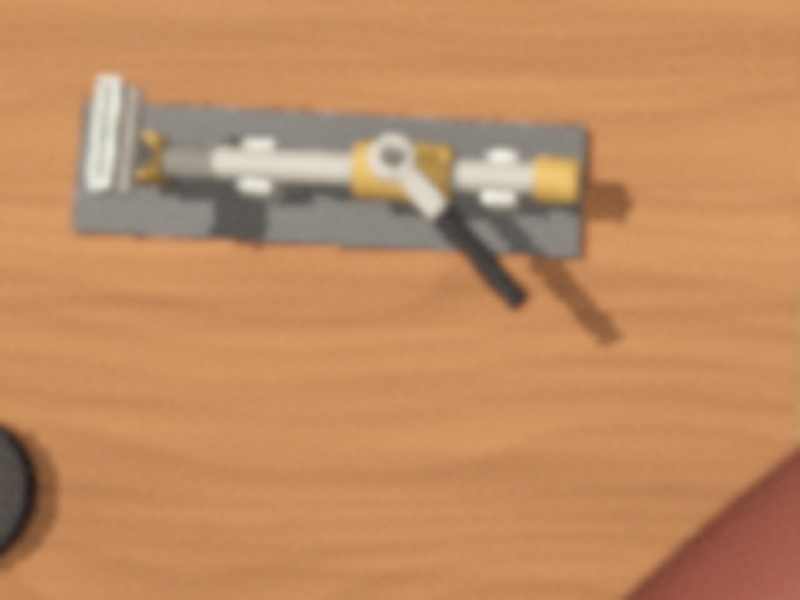

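Run:
```python
from plan import *
B=lambda x,y,z:back("top",(x+.5)/5-.5+170,(y+.5)/5-.5+190,z)
s=B(391,156,.085);e=B(517,300,.085);print(s,e,np.hypot(*(e-s)[:2]),"lever deg",np.degrees(np.arctan2((s-e)[1],(s-e)[0])))
for a,b in(((585,125),(140,105)),((580,257),(75,235))):
    p,q=B(*a,.008),B(*b,.008);d=q-p;print("yaw",np.degrees(np.arctan2(-d[0],d[1])),np.hypot(*d[:2]))
print("lip",[B(x,y,.12).round(4).tolist() for x,y in((97,75),(124,78),(112,190),(88,188))],np.mean([B(x,y,.12) for x,y in((97,75),(124,78),(112,190),(88,188))],0))
```

```text
[0.55548587 0.12184629 0.085     ] [0.47601999 0.04962715 0.085     ] 0.10737984856934928 lever deg 42.26477932045804
yaw -1.9323627674083261 0.26417055704957626
yaw -1.8257247416137632 0.29689470751819425
lip [[0.5916, 0.2766, 0.12], [0.5901, 0.2618, 0.12], [0.5286, 0.2647, 0.12], [0.5295, 0.2776, 0.12]] [0.55997246 0.27018716 0.12      ]
```

send_rows(steps=[{"hand": 0,"xyz": [0.0,-0.005,-0.02],"turn": 6},{"hand": 0,"xyz": [0.0,-0.01,-0.04],"turn": 12},{"hand": 0,"xyz": [0.0,-0.0143,-0.0576],"turn": 12.5},{"hand": 0,"xyz": [0.03,-0.0143,-0.0576],"turn": 12.5},{"hand": 0,"xyz": [0.06,-0.0143,-0.0576],"turn": 12.5},{"hand": 0,"xyz": [0.09,-0.0143,-0.0576],"turn": 12.5},{"hand": 0,"xyz": [0.12,-0.0143,-0.0576],"turn": 12.5},{"hand": 0,"xyz": [0.145,-0.0143,-0.0576],"turn": 12.5},{"hand": 0,"xyz": [0.145,-0.0143,-0.0576],"turn": 12.5},{"hand": 0,"xyz": [0.145,-0.0143,-0.0576],"turn": 12.5}])

```text
clock: 6.73
eef_pos: [0.4217, -0.3121, 0.1139]
tcp_rot: [-0.316, 0.632, 0.316, 0.633]
ft_force: [0.1, 0.2, 0.9]
grip_width: 1.002
```

Run:
```python
from plan import *
print(plan((.424,-.308,.02),53.7))
c=optics.snapshot("scene"); print(proj("scene",(.424,-.308,.033)))
cv2.imwrite("pics/s2.png",cv2.resize(c[160:290,170:340],None,fx=4.5,fy=4.5,interpolation=cv2.INTER_CUBIC))
```

```text
(array([0.0939, 0.0007, 0.0046]), np.float64(53.1), [(np.float64(-0.6), 'j6', np.float64(0.01)), (np.float64(179.4), 'j6', np.float64(3.15)), (np.float64(-180.6), 'j6', np.float64(-3.14))])
[[256.1451761  220.35784251]]
```

View pics/s2.png

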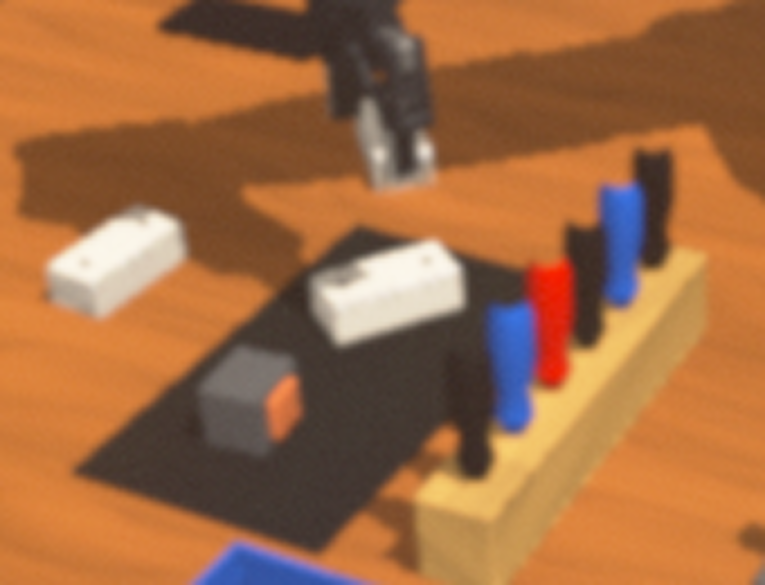

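The picture shows the chosen heat sink on the mat, top-face centre at crop (385,276) against my predicted (388,272), with the transformer (255,400) and rack clear of the fingers. A second top measurement puts the valve at about 44.5° and the lip at (0.561, 0.270). Descending.

send_rows(steps=[{"hand": 0,"xyz": [0.02,0.0005,0.003],"turn": -0.6},{"hand": 0,"xyz": [0.045,0.0007,0.0046],"turn": -0.6},{"hand": 0,"xyz": [0.07,0.0007,0.0046],"turn": -0.6},{"hand": 0,"xyz": [0.088,0.0007,0.0046],"turn": -0.6},{"hand": 0,"xyz": [0.099,0.0007,0.0046],"turn": -0.6},{"hand": 0,"xyz": [0.105,0.0007,0.0046],"turn": -0.6},{"hand": 0,"xyz": [0.105,0.0007,0.0046],"turn": -0.6},{"hand": 60,"xyz": [0.105,0.0007,0.0046],"turn": -0.6},{"hand": 90,"xyz": [0.105,0.0007,0.0046],"turn": -0.6},{"hand": 120,"xyz": [0.105,0.0007,0.0046],"turn": -0.6}])

```text
clock: 7.62
eef_pos: [0.4256, -0.31, 0.0121]
tcp_rot: [-0.321, 0.63, 0.317, 0.632]
ft_force: [0.3, 0.7, -0.2]
grip_width: 0.604
```

send_rows(steps=[{"hand": 150,"xyz": [0,0,0],"turn": 0},{"hand": 200,"xyz": [0,0,0],"turn": 0},{"hand": 255,"xyz": [0,0,0],"turn": 0},{"hand": 255,"xyz": [0,0,0],"turn": 0},{"hand": 255,"xyz": [0,0,0],"turn": 0},{"hand": 255,"xyz": [0,0,0],"turn": 0},{"hand": 255,"xyz": [-0.005,0,0],"turn": 0},{"hand": 255,"xyz": [-0.015,0,0],"turn": 0},{"hand": 255,"xyz": [-0.03,0,0],"turn": 0},{"hand": 255,"xyz": [-0.05,0,0],"turn": 0}])

```text
clock: 8.45
eef_pos: [0.4247, -0.3089, 0.062]
tcp_rot: [-0.32, 0.631, 0.318, 0.631]
ft_force: [-0.5, -0.2, -1.1]
grip_width: 0.453
```

Run:
```python
from plan import *
st=ctrl.read_state(); print(st["eef_pos"],st["grip_width"]*85,st["ft_force"],st["ft_torque"])
c=optics.snapshot("scene")
cv2.imwrite("pics/s3.png",cv2.resize(c[130:290,170:340],None,fx=4,fy=3.7,interpolation=cv2.INTER_CUBIC))
print(plan((.424,-.308,.26),53.7))
```

```text
[ 0.42466903 -0.30886165  0.06195742] 38.53030244530802 [-0.47688339 -0.18506592 -1.07612221] [-0.05642241 -0.05384498 -0.02136032]
(array([-0.193 ,  0.0019,  0.0005]), np.float64(53.7), [(np.float64(-0.0), 'j6', np.float64(0.01)), (np.float64(180.0), 'j6', np.float64(3.15)), (np.float64(-180.0), 'j6', np.float64(-3.14))])
```

View pics/s3.png

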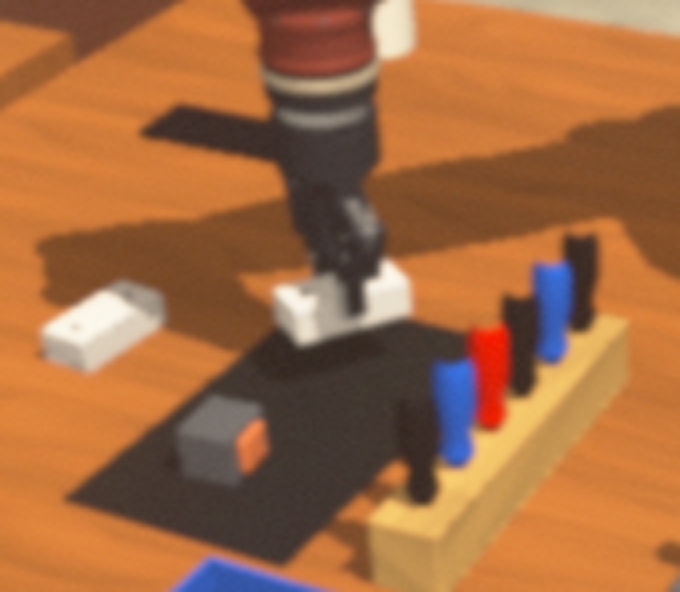

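The heat sink is held level at crop (345,305), lifted off the mat, and the transformer and rack are undisturbed. Lifting to z ≈ 0.28 m.

send_rows(steps=[{"hand": 255,"xyz": [-0.015,0,0],"turn": 0},{"hand": 255,"xyz": [-0.04,0,0],"turn": 0},{"hand": 255,"xyz": [-0.065,0,0],"turn": 0},{"hand": 255,"xyz": [-0.09,0,0],"turn": 0},{"hand": 255,"xyz": [-0.115,0,0],"turn": 0},{"hand": 255,"xyz": [-0.14,0,0],"turn": 0},{"hand": 255,"xyz": [-0.165,0,0],"turn": 0},{"hand": 255,"xyz": [-0.19,0,0],"turn": 0},{"hand": 255,"xyz": [-0.21,0,0],"turn": 0},{"hand": 255,"xyz": [-0.22,0,0],"turn": 0}])

```text
clock: 9.33
eef_pos: [0.4254, -0.3097, 0.2902]
tcp_rot: [-0.324, 0.63, 0.315, 0.632]
ft_force: [-0.7, -0.2, -1.2]
grip_width: 0.451
```

Run:
```python
from plan import *
print(ctrl.read_state()["grip_width"],plan((.561,.27,.28),87.8))
```

```text
0.4511259808856334 (array([0.0057, 0.2342, 0.5474]), np.float64(53.7), [(np.float64(-34.1), 'j6', np.float64(0.49)), (np.float64(145.9), 'j6', np.float64(3.63)), (np.float64(-214.1), 'j6', np.float64(-2.65))])
```

send_rows(steps=[{"hand": 255,"xyz": [0,0.006,0.014],"turn": -1},{"hand": 255,"xyz": [0,0.017,0.04],"turn": -3},{"hand": 255,"xyz": [0,0.029,0.067],"turn": -5},{"hand": 255,"xyz": [0,0.041,0.095],"turn": -7},{"hand": 255,"xyz": [0,0.053,0.123],"turn": -9},{"hand": 255,"xyz": [0,0.065,0.151],"turn": -11},{"hand": 255,"xyz": [0,0.077,0.179],"turn": -13},{"hand": 255,"xyz": [0,0.089,0.207],"turn": -15},{"hand": 255,"xyz": [0,0.1,0.234],"turn": -17},{"hand": 255,"xyz": [0,0.111,0.26],"turn": -19}])

```text
clock: 10.17
eef_pos: [0.4895, -0.0321, 0.287]
tcp_rot: [-0.424, 0.569, 0.416, 0.569]
ft_force: [1.6, 0.1, -1.2]
grip_width: 0.458
```

Run:
```python
from plan import *
print(ctrl.read_state()["grip_width"],plan((.561,.27,.26),87.8))
```

```text
0.45777943967783774 (array([0.0248, 0.0211, 0.3099]), np.float64(72.8), [(np.float64(-15.0), 'j6', np.float64(0.49)), (np.float64(165.0), 'j6', np.float64(3.63)), (np.float64(-195.0), 'j6', np.float64(-2.65))])
```

send_rows(steps=[{"hand": 255,"xyz": [0,0.002,0.03],"turn": -1.5},{"hand": 255,"xyz": [0,0.004,0.065],"turn": -3},{"hand": 255,"xyz": [0,0.007,0.1],"turn": -5},{"hand": 255,"xyz": [0,0.01,0.14],"turn": -7},{"hand": 255,"xyz": [0,0.013,0.18],"turn": -9},{"hand": 255,"xyz": [0,0.016,0.22],"turn": -11},{"hand": 255,"xyz": [0,0.018,0.255],"turn": -13},{"hand": 255,"xyz": [0,0.02,0.285],"turn": -14.5},{"hand": 255,"xyz": [0,0.021,0.303],"turn": -15},{"hand": 255,"xyz": [0.01,0.0211,0.31],"turn": -15}])

```text
clock: 11.0
eef_pos: [0.5606, 0.2735, 0.2748]
tcp_rot: [-0.496, 0.508, 0.487, 0.508]
ft_force: [0.5, -0.8, -0.2]
grip_width: 0.453
```

send_rows(steps=[{"hand": 255,"xyz": [0.01,0,0],"turn": 0},{"hand": 255,"xyz": [0.025,0,0],"turn": 0},{"hand": 255,"xyz": [0.04,0,0],"turn": 0},{"hand": 255,"xyz": [0.055,0,0],"turn": 0},{"hand": 255,"xyz": [0.07,0,0],"turn": 0},{"hand": 255,"xyz": [0.08,0,0],"turn": 0},{"hand": 255,"xyz": [0.085,0,0],"turn": 0},{"hand": 255,"xyz": [0.085,0,0],"turn": 0},{"hand": 255,"xyz": [0.085,0,0],"turn": 0},{"hand": 255,"xyz": [0.085,0,0],"turn": 0}])

```text
clock: 11.83
eef_pos: [0.5616, 0.2727, 0.1908]
tcp_rot: [-0.496, 0.508, 0.487, 0.509]
ft_force: [-0.1, -0.2, -0.6]
grip_width: 0.452
```

Run:
```python
from plan import *
st=ctrl.read_state(); print(st["eef_pos"],st["grip_width"],Ro.from_quat(st["tcp_rot"]).as_matrix().round(4)); print(plan((.561,.27,.139),87.8))
c=optics.snapshot("scene"); cv2.imwrite("pics/s4.png",cv2.resize(c[210:320,360:470],None,fx=6,fy=5.4,interpolation=cv2.INTER_CUBIC))
c=optics.snapshot("top"); cv2.imwrite("pics/t4.png",cv2.resize(c[180:280,150:290],None,fx=5.5,fy=5.5,interpolation=cv2.INTER_CUBIC))
```

```text
[0.56163021 0.27271086 0.1907609 ] 0.45240812858297985 [[ 0.0094 -0.9994  0.0341]
 [-0.008   0.034   0.9994]
 [-0.9999 -0.0096 -0.0077]]
(array([ 0.0518,  0.001 , -0.0023]), np.float64(88.0), [(np.float64(0.2), 'j6', np.float64(0.49)), (np.float64(180.2), 'j6', np.float64(3.63)), (np.float64(-179.8), 'j6', np.float64(-2.65))])
```

View pics/s4.png

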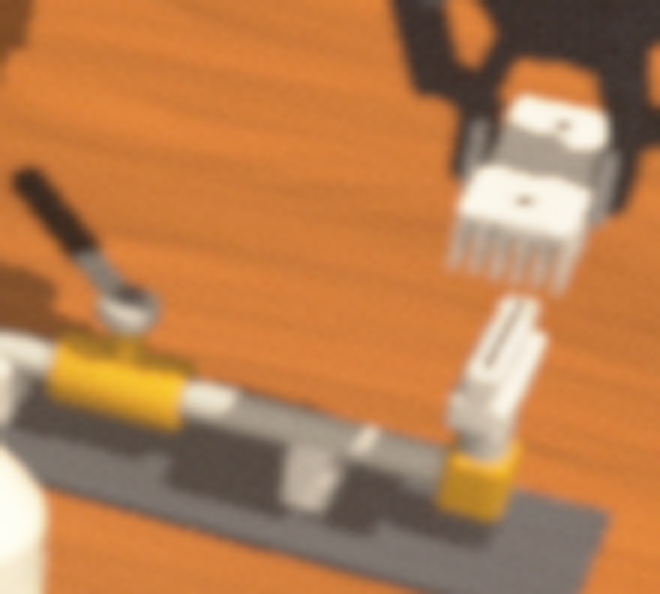

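View pics/t4.png

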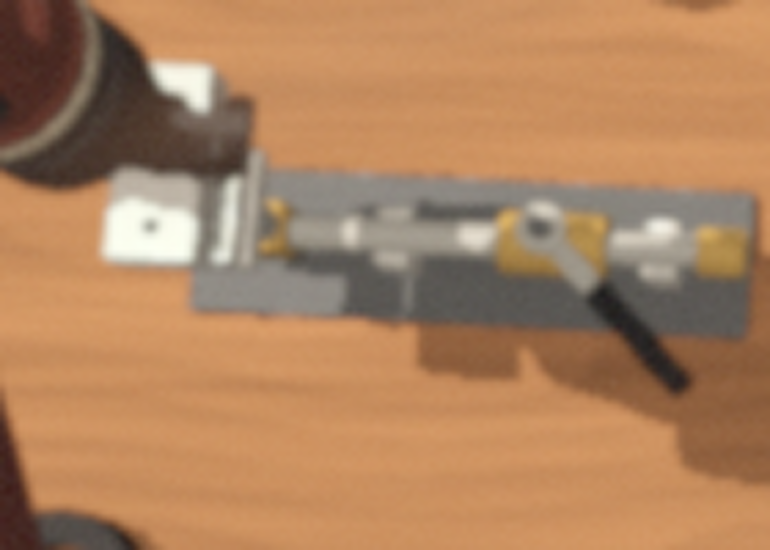

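The pictures show the lever still near half open, the heat sink level above the nozzle with its top face spanning crop (463,217)–(607,118), and the lip at (515,340). I'll fit its held pose before lowering the last bit.

```bash
cat > fit2.py <<'E'
from plan import *
from scipy.optimize import least_squares
S=lambda x,y:((x+.5)/6-.5+360,(y+.5)/5.4-.5+210)
T=lambda x,y:((x+.5)/5.5-.5+150,(y+.5)/5.5-.5+180)
pts=[("scene",(.045,-.02,.03),S(461,216)),("scene",(.045,.02,.03),S(579,240)),("scene",(-.045,-.02,.03),S(515,96)),("scene",(-.045,.02,.03),S(609,119)),
("scene",(.045,-.02,0),S(450,268)),("scene",(.045,.02,0),S(561,291)),
("top",(-.045,.02,.03),T(102,259)),("top",(-.045,-.02,.03),T(198,266)),("top",(.045,-.02,.03),T(214,65))]
def res(p,w=1):
    R=Ro.from_rotvec(p[3:]).as_matrix()
    return np.concatenate([[*(proj(n,R@l+p[:3])[0]-px)] for n,l,px in pts]+[(p[3:5])*15])
r=least_squares(res,[.56,.27,.18,0,0,0],loss="soft_l1")
st=ctrl.read_state(); print(r.x[:3].round(4),np.degrees(r.x[3:]).round(2)); print(res(r.x)[:-2].reshape(-1,2).round(1).tolist()); print((r.x[:3]-st["eef_pos"]).round(4))
E
python3 fit2.py
```

```text
[0.5594 0.2723 0.1791] [-0.69  0.59 -0.05]
[[0.2, -0.7], [-0.9, -0.6], [0.2, -0.1], [2.2, -0.3], [0.2, 0.7], [-0.0, 1.0], [1.6, 0.2], [0.2, -0.9], [-0.3, 0.3]]
[-0.0024 -0.0005 -0.0117]
```

Run:
```python
from plan import *
print(plan((.5622,.2705,.1405),87.8))
```

```text
(array([ 0.0503, -0.0001, -0.002 ]), np.float64(88.1), [(np.float64(0.3), 'j6', np.float64(0.49)), (np.float64(180.3), 'j6', np.float64(3.63)), (np.float64(-179.7), 'j6', np.float64(-2.65))])
```

send_rows(steps=[{"hand": 255,"xyz": [0.003,0,-0.001],"turn": 0.2},{"hand": 255,"xyz": [0.01,0,-0.002],"turn": 0.3},{"hand": 255,"xyz": [0.018,0,-0.002],"turn": 0.3},{"hand": 255,"xyz": [0.026,0,-0.002],"turn": 0.3},{"hand": 255,"xyz": [0.034,0,-0.002],"turn": 0.3},{"hand": 255,"xyz": [0.041,0,-0.002],"turn": 0.3},{"hand": 255,"xyz": [0.047,0,-0.002],"turn": 0.3},{"hand": 255,"xyz": [0.05,0,-0.002],"turn": 0.3},{"hand": 255,"xyz": [0.05,0,-0.002],"turn": 0.3},{"hand": 255,"xyz": [0.05,0,-0.002],"turn": 0.3}])

```text
clock: 12.77
eef_pos: [0.5621, 0.2705, 0.1409]
tcp_rot: [-0.495, 0.509, 0.486, 0.51]
ft_force: [0.4, -0.1, -0.7]
grip_width: 0.455
```

Run:
```python
from plan import *
st=ctrl.read_state(); print(st["eef_pos"],st["grip_width"],st["ft_force"],Ro.from_quat(st["tcp_rot"]).as_matrix().round(4))
c=optics.snapshot("scene"); cv2.imwrite("pics/s5.png",cv2.resize(c[225:315,370:470],None,fx=6,fy=6,interpolation=cv2.INTER_CUBIC))
```

```text
[0.56212634 0.27045142 0.14085617] 0.4550382372622572 [ 0.3587421  -0.06332507 -0.68035869] [[ 0.0095 -0.9992  0.0391]
 [-0.0081  0.039   0.9992]
 [-0.9999 -0.0098 -0.0077]]
```

View pics/s5.png

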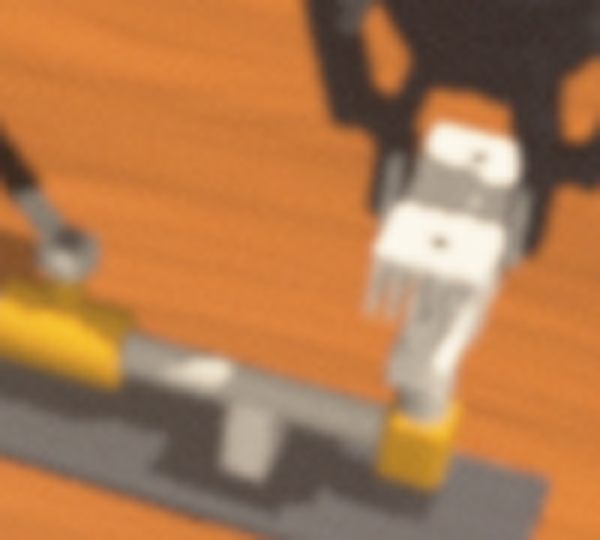

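The heat sink now sits just above the nozzle head (lip hidden under it at about (425,315)). One numerical check of this picture against the pose it should have:

Run:
```python
from plan import *
R=Ro.from_euler("z",-2.2,degrees=True).as_matrix()
for l in((.045,-.02,.03),(.045,.02,.03),(-.045,-.02,.03),(-.045,.02,.03),(.045,-.02,0),(.045,.02,0)):
    p=proj("scene",R@l+np.array([.5607,.27,.130]))[0]; print(l,((p+.5-[370,225])*6-.5).round())
```

```text
(0.045, -0.02, 0.03) [374. 251.]
(0.045, 0.02, 0.03) [482. 280.]
(-0.045, -0.02, 0.03) [436. 123.]
(-0.045, 0.02, 0.03) [539. 149.]
(0.045, -0.02, 0) [364. 314.]
(0.045, 0.02, 0) [470. 344.]
```

The predicted corners (374,251), (436,123) and (364,314) match the picture at (376,252), (432,123) and (368,312) to within about 1 camera pixel. Handing in.

```bash
python3 -c "
from cell import job
print(job.finish_job())"
```

```text
the job is handed in; nothing more can be done
None
```

The job is handed in after about 13 s of robot time. I gripped the valve lever and turned it half open. Then I took the heat sink from the mat, carried it over the rack with its fin tips at about 0.27 m against 0.15 m handle tops, and held it over the nozzle.

**Valve:** it stands at 45.1° by the arm's pose and about 44.3° measured in the top image.

**Heat sink pose:** in the final picture, three clear corners match the intended pose (centred over the lip, 10 mm gap) to about 1 camera pixel. The far right corner disagreed, by about 3 pixels, and was probably hidden by the finger. The gripper tilts about 0.7° from level, and its yaw agrees with the slot to well under 1°.

**Contact:** the end-of-move wrist force stayed at or below about 5 N. The pictures showed no touch with the station or the rack and nothing else moved, but they did not cover every moment or every loose thing.

**Uncertain:**
- **Gap:** two estimates of the fin-tip height disagree by about 3 mm, so the gap is between about 9 and 12 mm.
- **Station yaw:** it measured -2.6° from the fit and -1.9° from the plate edges, so I used -2.2°.

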